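# Find the hidden catch of the child-safe treat box

## Robot

A 6-joint arm with a two-finger parallel gripper is mounted at the origin on a cart in front of the work surface, level with it; the furniture and walls round the work are solid. World frame = base frame: x ahead of the robot, y to its left, z up, the work surface at z = 0. Lengths are in mm, angles in degrees, forces in N, time in s.
With the tool pointing down it reaches from about 300 to 850 mm from the base axis. Payload 4.2 kg.
Tool frame: the origin (TCP) lies midway between the tips of the shut fingers; the grasp point (between the pads) lies 19 mm behind it (env.grip_point_offset is the distance from the TCP to the grasp point, in mm); z points along the fingers, x is the direction in which the jaws open and shut, and the axes are right-handed (so a half turn about z gives the same grasp; the last joint's range is limited). The gripper opens to 91 mm and grips with 3 to 60 N. Pads are 32 mm wide; open, the fingers measure 118 mm over their backs; the gripper's body (76 mm by 178 mm) begins 60 mm behind the grasp point.
Start: joints at [-72.078, 18.312, 89.639, -0, 72.044, -1.146], TCP at [187.851, -543.466, 213.976] pointing down, gripper open.
Joint ranges: [-177.97, 177.97], [-48.28, 115.42], [12.27, 149.76], [-77.06, 257.06], [2.81, 150.46], [-146.56, 146.56]. Speed limits (degrees/s): [147.25, 147.25, 180, 180, 180, 180].

## Interface

Orientations are given as [roll, pitch, yaw] about the fixed x, y, z axes, in that order (R = Rz(yaw) Ry(pitch) Rx(roll)).
In Python, from workcell import env gives the robot as it stands.
- The arm moves only by the shell command python3 -m pendant 'ROWS' [FORCE]. ROWS is JSON, a list of rows, each an object with "xyz": the shift along the tool's x, y, z in m, a list of three; "roll": the turn about the tool's z in degrees; "jaw": the closure, from 0 (fully open) to 1 (shut). A call has exactly 8 rows; each row is the pose to reach, as a shift and turn from the pose commanded when the call began, along the tool's axes at that moment; what a row does not reach only later rows make up. A row lasts 1/8 s, in which the tool goes at most 62.5 mm and 10.7 degrees, less where a joint would pass 70% of its speed; a pose out of reach is approached as far as the arm can. A call with a gripper value outside its range is refused whole. The fingers move at their own pace and stop on an object; FORCE is the grip in N (left out, the last holds). Time passes only in rows, so rows that repeat a pose let the fingers close, or fill a call up. It gives the time, the measured TCP pose, the force and the opening at its end, in the units of the state.
- env.state(): the state, without advancing time (a new reading comes with each control period).
- env.grab_frame(name): name is "scene" or "side" or "wrist"; returns (picture, depth): 480x640x3 uint8, blue, green, red; 480x640 float32, mm along the optical axis (not along the pixel's ray), 0 where there is no reading.
- env.camera_params(name): a dict with "camera_matrix" (3x3 intrinsics, pixels), "D" ([k1, k2, p1, p2, k3] as OpenCV has them; the pictures are not rectified), "cam_to_world" (4x4, takes a point from camera to world coordinates); the wrist camera has in their place "hand_eye" (4x4, takes a point from camera to tool coordinates, whose origin is the TCP and whose axes are the tool frame's). Camera axes: x right, y up, looking along -z (the intrinsics and any distortion apply to the point x, -y, -z); pixel columns grow to the right and rows downward; lengths in mm; the calibration is good to about 2 mm. A picture is of the moment at which its call begins: read the wrist's pose just before it. camera_params takes no time and is no camera call.
- env.job_done(): hands the job in, once; it reports no verdict.
The state is a dict: "time_s": time; "qpos": joint angles; "qvel": joint speeds; "effort": joint torques, N m; "ee_pos": TCP position; "ee_rot": TCP orientation; "force": force on the tool from outside, world axes, zero at the start; "torque": the same for the moment, N m; "gripper_width": finger opening in mm.
Only numpy, scipy, OpenCV 4.12 (cv2) and the standard library are available. Lean on these libraries where they do the work, as an engineer would, in place of code of your own. Each camera call takes 0.05 s, during which the arm holds its last target. There are 200 camera calls.

## Task

The wooden treat box has a child-safe drawer with a hidden catch: one of the six identical flush tiles in its flat top is a push button, and you cannot see which. Feel across the tiles with a fingertip until one gives, and press that one right down so that the drawer springs open by itself. Do not touch the drawer, leave the cup, shakers and jars standing where they are, and end with the hand clear and the drawer open.

Things in the scene. Friction and masses are not known exactly. Their poses are not given: they have to be found in the camera images.
- treat_box: wooden box fixed to the worktop, 140 mm deep (its x), 190 mm wide (its y), 75 mm tall, dark drawer front without handle on its -x side (towards the robot). Origin: centre of its underside, z up. Flat top: a 20 mm rim round six flush light square tiles, 50 mm pitch, 1 mm joints, centres at x = -25 or +25 mm, y = -50, 0 or +50 mm in the box's frame.
- box_top (a point): centre of the box's top face, axes as the box's. Five of its tiles are rigid; one, in any place, is a spring button, travel 6 mm straight down: gives from 1.5 N, sinks about 1.6 mm per further newton, frees the drawer at 4 to 5 mm, stops at 6 mm (5 to 6 N), springs back flush. It sinks into a 50 mm square opening: press within 12 mm of its centre with a shut or narrow hand.
- drawer (a joint): travel of the drawer out of the box's front towards the box's -x, in m: 0 = shut and latched, 0.04 = fully open. Its own spring throws it fully open within about half a second once the catch is pressed, and it stays open. The drawer front lies between 11 and 63 mm above the worktop.
- espresso_cup: small black-and-cream espresso cup with one handle, 60x84x53 mm, loose, to the left of the box; origin under its middle
- spice_jar_5: glass spice jar with green cap, 46 mm across, 106 mm tall, loose, to the left of the box; origin under its middle
- salt_shaker: glass shaker with a grey cap, 44 mm across, 90 mm tall, loose, to the right of the box; origin under its middle
- pepper_shaker: glass shaker with a grey cap, 44 mm across, 90 mm tall, loose, behind the first shaker, to the right of the box; origin under its middle
- spice_jar_6: glass spice jar with green cap, 46 mm across, 106 mm tall, loose, to the right of the box near its front; origin under its middle
Mind the look-alikes: they are no part of the job. Leave any pink or red look-alike of the spice_jar_6 alone.

How it is judged:
By the outcome, as a careful person would: the job done as asked, in the order asked, and still so for the second after the job is handed in, with the robot touching nothing.
It also fails if it takes over 48 s, if anything falls off the work surface, if the arm or the gripper's body presses on something with over 40 N, if the wrist force passes 120 N, or if a joint passes its speed limit or range.

## Working session

There is one attempt and no reset: what is moved stays moved. The work goes in short steps, Python scripts to look and compute and a shell command to move; the robot and the scene stay as the last step left them, time stands still between calls to the robot, and variables do not carry over. Pictures are saved under pics/ and viewed, about 8 in all and at most 12, crops included, and the job is handed in when it is done.

```bash
mkdir -p pics; ls; python3 - <<'E'
from workcell import env
import cv2,numpy as np
print(env.state())
for n in("scene","side"):
    p,d=env.grab_frame(n); cv2.imwrite(f"pics/{n}0.png",p); np.savez(f"pics/{n}0.npz",p=p,d=d)
    print(env.camera_params(n))
E
```

```text
pics
{'time_s': 0.0, 'qpos': array([-7.20770655e+01,  1.83502643e+01,  8.97064529e+01, -1.63616131e-03,
        7.20420557e+01, -1.14777710e+00]), 'qvel': array([ 0.01775304, -0.02780082, -0.10960969, -0.01628076, -0.00839068,
        0.05450508]), 'effort': array([ 6.78949164e-04, -4.12466526e+01, -2.31972206e+01,  7.26490351e-02,
        4.56435210e-02, -1.42860031e-04]), 'ee_pos': array([ 187.69359941, -542.97637253,  213.13375038]), 'ee_rot': array([-1.79999577e+02,  9.87843378e-02, -7.09287823e+01]), 'force': array([ 0.91653017, -0.20810693,  0.46119115]), 'torque': array([0.00389629, 0.02038051, 0.04766635]), 'gripper_width': 91.29495518620128}
{'camera_matrix': array([[521.72934463,   0.        , 321.92009342],
       [  0.        , 521.72934463, 245.00223579],
       [  0.        ,   0.        ,   1.        ]]), 'D': array([-0.01095835,  0.        ,  0.        ,  0.        ,  0.        ]), 'cam_to_world': array([[-7.31324941e-01,  4.00883502e-01, -5.51775541e-01,
         3.59656544e+01],
       [-6.81989568e-01, -4.21112068e-01,  5.97958908e-01,
         5.23874248e+02],
       [ 7.35252205e-03,  8.13607427e-01,  5.81368124e-01,
         5.99045794e+02],
       [ 0.00000000e+00,  0.00000000e+00,  0.00000000e+00,
         1.00000000e+00]])}
{'camera_matrix': array([[459.26979734,   0.        , 319.34678939],
       [  0.        , 459.26979734, 239.19579603],
       [  0.        ,   0.        ,   1.        ]]), 'D': array([-0.04504463,  0.        ,  0.        ,  0.        ,  0.        ]), 'cam_to_world': array([[-6.22269200e-01,  5.34213319e-01, -5.72186309e-01,
         4.74276273e+01],
       [-7.82801022e-01, -4.26429772e-01,  4.53188933e-01,
         4.05756335e+02],
       [-1.89771351e-03,  7.29913543e-01,  6.83536845e-01,
         6.90263622e+02],
       [ 0.00000000e+00,  0.00000000e+00,  0.00000000e+00,
         1.00000000e+00]])}
```

View pics/scene0.png

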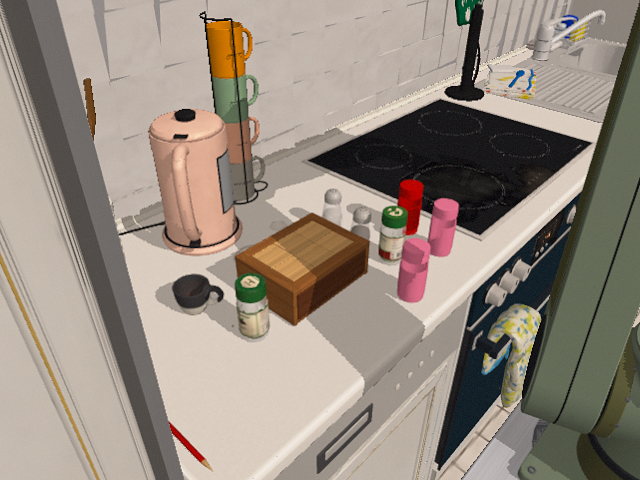

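The picture shows the wooden box with its top corners near (237,262), (312,215), (368,262) and (297,287). The cup is at (195,293) and the near jar at (252,305). The shakers are at (332,210) and (362,222), and the other green-capped jar is at (392,235). The red and pink look-alikes are at (410,205), (443,228) and (413,270). Next I'll fit the top from depth.

```bash
cat > h.py <<'E'
import numpy as np,cv2
from workcell import env
def world(n,d):
    c=env.camera_params(n);K=c["camera_matrix"];v,u=np.mgrid[:480,:640]
    x=cv2.undistortPoints(np.stack([u,v],-1).reshape(-1,1,2).astype(float),K,np.array(c["D"])).reshape(480,640,2)
    P=np.stack([x[...,0]*d,-x[...,1]*d,-d,np.ones_like(d)],-1)
    return (P@c["cam_to_world"].T)[...,:3]
E
python3 - <<'E'
from h import *
for n in("scene","side"):
    z=np.load(f"pics/{n}0.npz");d=z["d"].astype(float);W=world(n,d)
    m=((abs(W[...,2]-75)<5)&(d>0)&(W[...,0]<800)).astype(np.uint8)
    k,l,s,c=cv2.connectedComponentsWithStats(cv2.morphologyEx(m,cv2.MORPH_OPEN,np.ones((3,3),np.uint8)))
    i=1+np.argmax(s[1:,4]);q=W[l==i]
    print(n,s[i],np.median(q[:,2]),cv2.minAreaRect(q[:,:2].astype(np.float32)),cv2.boxPoints(cv2.minAreaRect(q[:,:2].astype(np.float32))).round(0).tolist())
    # objects by height
    mm=((W[...,2]>30)&(W[...,2]<420)&(d>0)&(W[...,0]>250)&(W[...,0]<900)&(abs(W[...,1])<500)&(l!=i)).astype(np.uint8)
    k,l2,s,c=cv2.connectedComponentsWithStats(mm)
    for j in range(1,k):
        if s[j,4]>60:
            o=W[l2==j]; print(s[j,:4],o.min(0).round(),np.median(o,0).round(),o.max(0).round())
E
```

```text
scene [ 235  213  134   81 5522] 74.62381640540497 ((550.8003540039062, 14.213340759277344), (143.1165771484375, 192.454833984375), 1.013150930404663) [[478.0, 109.0], [481.0, -83.0], [624.0, -81.0], [621.0, 112.0]]
[148  14 116 235] [ 708. -176.   30.] [796.  36. 194.] [900. 137. 387.]
[83 78 13 63] [846. 158. 234.] [867. 181. 290.] [900. 199. 333.]
[  0 171 182 309] [353. 200.  30.] [360. 444. 300.] [842. 500. 420.]
[378 180  52 111] [ 368. -274.   30.] [ 462. -127.   80.] [538. -62. 109.]
[321 189  22  34] [ 608. -163.   30.] [ 621. -139.   60.] [ 646. -126.   90.]
[428 199  30  48] [ 403. -256.   30.] [ 420. -218.   78.] [ 451. -208.  108.]
[349 207  22  34] [ 513. -149.   30.] [ 536. -126.   65.] [561. -74.  90.]
[234 245 135  86] [478. -81.  30.] [497. 108.  59.] [621. 184. 109.]
[172 274  52  33] [589. 157.  30.] [625. 185.  45.] [665. 219.  55.]
side [ 257  209  120   83 5137] 75.40659377455029 ((551.7440185546875, 12.355789184570312), (142.25515747070312, 191.71109008789062), 0.5491113662719727) [[480.0, 108.0], [482.0, -84.0], [624.0, -83.0], [622.0, 109.0]]
[191  20 109 212] [ 714. -178.   30.] [805.  20. 200.] [900. 136. 389.]
[  0  83 187 397] [355. 158.  30.] [380. 420. 267.] [900. 500. 420.]
[388 183  48 112] [ 369. -273.   30.] [ 465. -131.   83.] [540. -64. 110.]
[343 185  19  31] [ 610. -166.   30.] [ 622. -143.   61.] [ 647. -129.   92.]
[435 207  30  43] [ 405. -258.   30.] [ 421. -220.   82.] [ 451. -210.  109.]
[363 208  21  31] [ 526. -153.   30.] [ 538. -127.   62.] [ 565. -115.   91.]
[249 246 128  73] [479. -84.  30.] [499. 107.  59.] [621. 182. 109.]
[201 259  43  30] [590. 157.  30.] [628. 184.  45.] [668. 219.  55.]
```

View pics/side0.png

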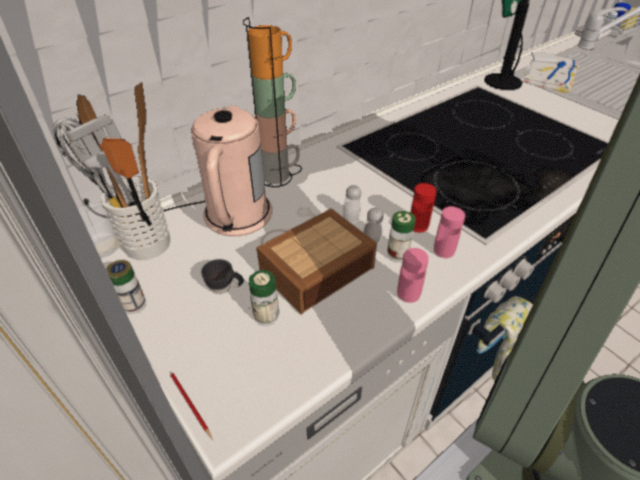

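The side view agrees with the scene view: box centre ≈ (551,13), top z≈75, yaw ≈0.8°. Before moving, I'll check whether the green column on the right is in the way and work out the approach.

```bash
python3 - <<'E'
from h import *
from scipy.spatial.transform import Rotation as R
z=np.load("pics/scene0.npz");W=world("scene",z["d"].astype(float))
for u,v in((620,150),(560,400),(600,470),(630,300),(530,470)):print(u,v,z["d"][v,u],W[v,u].round())
m=(W[...,2]>120)&(z["d"]>0)&(W[...,0]>100)&(W[...,0]<690)&(abs(W[...,1])<700)
m[:,:200]=0
print(m.sum(), W[m].min(0) if m.any() else '',W[m].max(0) if m.any() else '')
s=env.state();r=R.from_euler('xyz',s['ee_rot'],degrees=True)
y=np.deg2rad(.8);B=np.array([551.2,13.3,75])
for a in(-25,25):
  for b in(-50,0,50):
    print(a,b,(B+[a*np.cos(y)-b*np.sin(y),a*np.sin(y)+b*np.cos(y),0]).round(1))
t=B+[-25*np.cos(y),-25*np.sin(y),25]
print(r.inv().apply(t-s['ee_pos']).round(1)); print(r.as_matrix().round(3))
E
```

```text
620 150 470.6965 [133.  22. 397.]
560 400 542.4539 [ 89.  98. 154.]
600 470 595.7741 [28. 59. 45.]
630 300 495.46695 [ 74.  49. 270.]
530 470 628.6005 [90. 91. 14.]
15528 [ 100.00809467 -122.75330924  120.16541631] [192.46873829 108.37335217 498.56915432]
-25 -50 [526.9 -37.   75. ]
-25 0 [526.2  13.   75. ]
-25 50 [525.5  62.9  75. ]
25 -50 [576.9 -36.3  75. ]
25 0 [576.2  13.6  75. ]
25 50 [575.5  63.6  75. ]
[-414.8 -501.5  113.9]
[[ 0.327 -0.945 -0.   ]
 [-0.945 -0.327  0.002]
 [-0.002 -0.    -1.   ]]
```

The green column is the robot's own arm, so the way is free. I'll approach high with the fingers shut, turning to the box's yaw.

```bash
python3 -m pendant '[{"xyz":[-0.038,-0.046,0],"roll":-9,"jaw":1},{"xyz":[-0.076,-0.092,0],"roll":-18,"jaw":1},{"xyz":[-0.114,-0.138,0],"roll":-27,"jaw":1},{"xyz":[-0.152,-0.184,0],"roll":-36,"jaw":1},{"xyz":[-0.190,-0.230,0],"roll":-45,"jaw":1},{"xyz":[-0.228,-0.276,0],"roll":-54,"jaw":1},{"xyz":[-0.266,-0.322,0],"roll":-63,"jaw":1},{"xyz":[-0.304,-0.368,0],"roll":-71.7,"jaw":1}]' 20
```

```text
time_s: 1.1
ee_pos: [436.9, -134.1, 213.8]
ee_rot: [180.0, -0.0, 1.1]
force: [0.6, -0.0, -0.1]
gripper_width: 13.7
```

```bash
python3 -m pendant '[{"xyz":[0.031,-0.05,0],"roll":0,"jaw":1},{"xyz":[0.062,-0.1,0],"roll":0,"jaw":1},{"xyz":[0.092,-0.148,0],"roll":0,"jaw":1},{"xyz":[0.092,-0.148,0.03],"roll":0,"jaw":1},{"xyz":[0.092,-0.148,0.06],"roll":0,"jaw":1},{"xyz":[0.092,-0.148,0.09],"roll":0,"jaw":1},{"xyz":[0.092,-0.148,0.114],"roll":0,"jaw":1},{"xyz":[0.092,-0.148,0.114],"roll":0,"jaw":1}]'
python3 - <<'E'
from h import *
s=env.state();print(s['ee_pos'],s['ee_rot'],s['force'],s['gripper_width'])
for n in('side',"scene"):
  p,d=env.grab_frame(n);cv2.imwrite(f'pics/{n}1.png',p)
w,_=env.grab_frame('wrist')
cv2.imwrite('pics/c1.png',np.hstack([cv2.resize(p[170:350,200:400],(400,360)),cv2.resize(w,(400,300))[:,:] if 0 else cv2.copyMakeBorder(cv2.resize(w,(400,300)),0,60,0,0,0)]))
E
```

```text
time_s: 2.1
ee_pos: [524.7, 13.3, 98.1]
ee_rot: [180.0, 0.3, 0.8]
force: [-0.1, -0.1, 0.2]
gripper_width: 0.1
[524.65099312  13.30469741  98.05466837] [179.99939814   0.29335005   0.76897207] [-0.09178515 -0.08447706  0.15384345] 0.06460704524373183
```

View pics/c1.png

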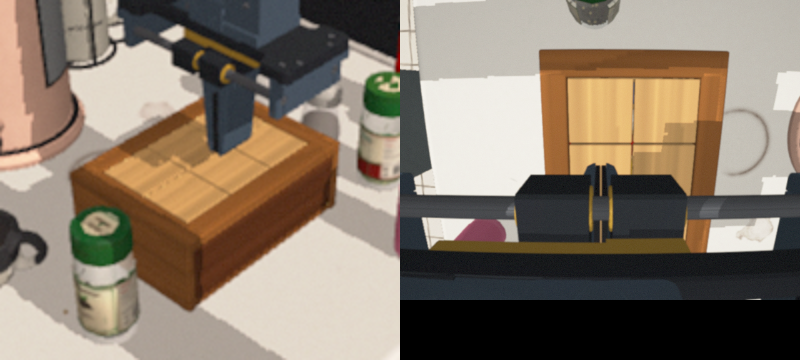

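The left crop shows the shut fingers over the front-middle tile. The wrist view shows the tile grid aligned with the hand. Next is a careful descent to about 1 mm past the nominal surface.

```bash
python3 -m pendant '[{"xyz":[0.001,0,0.01],"roll":0,"jaw":1},{"xyz":[0.001,0,0.018],"roll":0,"jaw":1},{"xyz":[0.001,0,0.021],"roll":0,"jaw":1},{"xyz":[0.001,0,0.022],"roll":0,"jaw":1},{"xyz":[0.001,0,0.023],"roll":0,"jaw":1},{"xyz":[0.001,0,0.024],"roll":0,"jaw":1},{"xyz":[0.001,0,0.024],"roll":0,"jaw":1},{"xyz":[0.001,0,0.024],"roll":0,"jaw":1}]'
```

```text
time_s: 3.25
ee_pos: [527.4, 13.3, 76.0]
ee_rot: [180.0, -0.0, 0.8]
force: [0.3, -0.2, -0.1]
gripper_width: 0.3
```

```bash
python3 -m pendant '[{"xyz":[0,0,0.001],"roll":0,"jaw":1},{"xyz":[0,0,0.002],"roll":0,"jaw":1},{"xyz":[0,0,0.003],"roll":0,"jaw":1},{"xyz":[0,0,0.003],"roll":0,"jaw":1},{"xyz":[0,0,0.003],"roll":0,"jaw":1},{"xyz":[0,0,0.003],"roll":0,"jaw":1},{"xyz":[0,0,0.003],"roll":0,"jaw":1},{"xyz":[0,0,0.003],"roll":0,"jaw":1}]'
```

```text
time_s: 4.25
ee_pos: [527.5, 13.3, 75.3]
ee_rot: [180.0, -0.1, 0.8]
force: [-5.0, 0.3, 15.8]
gripper_width: 0.9
```

It reads 15.8 N at z 75.3, so this tile is rigid. I'll use the same command depth on the next tiles, lifting between them: front row, y +50 next.

```bash
python3 -m pendant '[{"xyz":[-0.001,0,-0.012],"roll":0,"jaw":1},{"xyz":[-0.001,-0.05,-0.012],"roll":0,"jaw":1},{"xyz":[-0.001,-0.05,-0.006],"roll":0,"jaw":1},{"xyz":[-0.001,-0.05,-0.002],"roll":0,"jaw":1},{"xyz":[-0.001,-0.05,-0.001],"roll":0,"jaw":1},{"xyz":[-0.001,-0.05,0],"roll":0,"jaw":1},{"xyz":[-0.001,-0.05,0],"roll":0,"jaw":1},{"xyz":[-0.001,-0.05,0],"roll":0,"jaw":1}]'
```

```text
time_s: 5.25
ee_pos: [525.5, 63.3, 75.3]
ee_rot: [-179.9, -0.0, 0.7]
force: [-5.4, 4.1, 18.0]
gripper_width: -0.0
```

Rigid too (18 N). Next is the back row, y +50.

```bash
python3 -m pendant '[{"xyz":[0,0,-0.012],"roll":0,"jaw":1},{"xyz":[0.05,0,-0.012],"roll":0,"jaw":1},{"xyz":[0.05,0,-0.006],"roll":0,"jaw":1},{"xyz":[0.05,0,-0.002],"roll":0,"jaw":1},{"xyz":[0.05,0,-0.001],"roll":0,"jaw":1},{"xyz":[0.05,0,0],"roll":0,"jaw":1},{"xyz":[0.05,0,0],"roll":0,"jaw":1},{"xyz":[0.05,0,0],"roll":0,"jaw":1}]'
```

```text
time_s: 6.25
ee_pos: [575.4, 63.1, 75.3]
ee_rot: [179.9, -0.1, 0.8]
force: [-2.4, -1.5, 14.2]
gripper_width: 0.5
```

Rigid. Now back middle.

```bash
python3 -m pendant '[{"xyz":[0,0,-0.012],"roll":0,"jaw":1},{"xyz":[0,0.05,-0.012],"roll":0,"jaw":1},{"xyz":[0,0.05,-0.006],"roll":0,"jaw":1},{"xyz":[0,0.05,-0.002],"roll":0,"jaw":1},{"xyz":[0,0.05,-0.001],"roll":0,"jaw":1},{"xyz":[0,0.05,0],"roll":0,"jaw":1},{"xyz":[0,0.05,0],"roll":0,"jaw":1},{"xyz":[0,0.05,0],"roll":0,"jaw":1}]'
```

```text
time_s: 7.25
ee_pos: [576.3, 14.6, 73.0]
ee_rot: [-180.0, 0.0, 0.8]
force: [-1.4, -0.4, 2.8]
gripper_width: 0.9
```

This one gives: z 73.0 at only 2.8 N, on the back middle tile. I'll press it right down to the stop and hold.

```bash
python3 -m pendant '[{"xyz":[0,0.001,0.001],"roll":0,"jaw":1},{"xyz":[0,0.001,0.002],"roll":0,"jaw":1},{"xyz":[0,0.001,0.003],"roll":0,"jaw":1},{"xyz":[0,0.001,0.004],"roll":0,"jaw":1},{"xyz":[0,0.001,0.005],"roll":0,"jaw":1},{"xyz":[0,0.001,0.005],"roll":0,"jaw":1},{"xyz":[0,0.001,0.005],"roll":0,"jaw":1},{"xyz":[0,0.001,0.005],"roll":0,"jaw":1}]'
```

```text
time_s: 8.25
ee_pos: [576.9, 13.3, 69.2]
ee_rot: [-180.0, -0.1, 0.8]
force: [-2.3, 3.1, 10.0]
gripper_width: 0.3
```

It is at the stop (69.2 mm, 6.1 mm travel). Lifting straight up, then looking.

```bash
python3 -m pendant '[{"xyz":[0,0,-0.004],"roll":0,"jaw":1},{"xyz":[0,0,-0.02],"roll":0,"jaw":1},{"xyz":[0,0,-0.05],"roll":0,"jaw":1},{"xyz":[0,0,-0.09],"roll":0,"jaw":1},{"xyz":[0,0,-0.13],"roll":0,"jaw":1},{"xyz":[0,0,-0.15],"roll":0,"jaw":1},{"xyz":[0,0,-0.15],"roll":0,"jaw":1},{"xyz":[0,0,-0.15],"roll":0,"jaw":1}]'
python3 - <<'E'
from h import *
p,d=env.grab_frame('scene');cv2.imwrite('pics/scene2.png',p)
W=world('scene',d.astype(float));m=(W[...,2]>14)&(W[...,2]<58)&(W[...,0]>420)&(W[...,0]<500)&(W[...,1]>-75)&(W[...,1]<100)
print(np.percentile(W[m][:,0],[1,10,50]) , env.state()['force'])
# tall objects' move check
z=np.load('pics/scene0.npz');W0=world('scene',z['d'].astype(float))
for nm,(u0,u1,v0,v1) in dict(cup=(170,226,270,315),jar5=(232,272,270,342),salt=(320,344,186,226),pep=(349,373,204,240),jar6=(378,408,203,264)).items():
    print(nm,np.abs(p[v0:v1,u0:u1].astype(int)-z['p'][v0:v1,u0:u1]).mean().round(1),np.median(np.abs(d-z['d'])[v0:v1,u0:u1]).round(1))
E
```

```text
time_s: 9.25
ee_pos: [575.6, 12.6, 216.9]
ee_rot: [180.0, 0.1, 0.8]
force: [-0.1, -0.1, -0.5]
gripper_width: 0.5
[439.49113613 440.5110739  443.31849334] [ 0.30551687  0.22309162 -0.88151603]
cup 12.5 1.4
jar5 15.1 1.3
salt 10.0 2.0
pep 9.3 1.9
jar6 8.3 1.7
```

View pics/scene2.png

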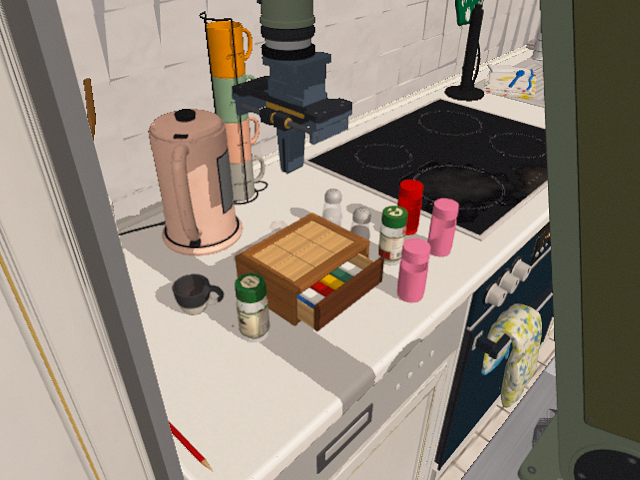

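The drawer is open at about (345,290), with its front at x≈440, 40 mm out. The cup, jars and shakers are at their old pixels, and the hand is clear above.

```bash
python3 -c "
from workcell import env
print(env.job_done(), env.state()['time_s'])"
```

```text
the job is handed in; nothing more can be done
the job is handed in; nothing more can be done
```

The drawer is open, and the job was handed in after about 9.3 s on the robot's clock; hand-in gave no verdict.

- **Finding the button:** I felt four tiles with the shut fingers. Front middle, front left and back left were rigid, at 14–18 N with the surface at 75.3 mm. The back middle tile gave, sinking 2.3 mm at 2.8 N. The two right-hand tiles were never touched.
- **Pressing it:** I pressed the back middle tile down to its stop, 6.1 mm of travel at about 10 N vertical force, then lifted straight up.
- **Last checks:** The drawer front measures x ≈ 440 mm against about 480 before, so it is about 40 mm out, which is fully open. The cup, both jars and both shakers stand where they were in the picture; depth changes of 2 mm or less are within the 2 mm calibration. The shut hand is about 140 mm above the box and reads no contact force. No check failed or disagreed.

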